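Sweep the cast sinkers into the bait tray

TASK

Sweep the three coin sinkers that lie on the plywood riser board over the board's end edge and into the open bait tray beside it, pushing them along the board with the fingertips and never picking one up. The tray may be at either end of the board, with the slotted rod rack at the other end. Leave the reel and the sinker mould standing where they are.

Things in the scene. Friction and masses are not known exactly. Their poses are not given: they have to be found in the camera images.
- board: fixed plywood riser board with battens under it, 250 mm (its x) by 300 mm (its y), its flat rimless top 45 mm above the table. Origin: centre of the underside, on the table; z up. The tray stands at its +y or its -y end
- tray: fixed blue plastic bait tray, open on top, 250 mm (its x, same direction as the board's x) by 130 mm (its y) by 36 mm high, walls and floor 4 mm thick, empty; its long wall stands 2 mm from an end edge of the board and its rim lies 9 mm below the board's top. Its centre is 217 mm from the board's centre along the board's y, on the + or the - side. Origin: centre of the underside
- sinker_1: dark lead coin sinker: a plain flat disc 32 mm across, 11 mm thick, 90 g nominal, lying flat on the riser board; slides freely when pushed. A thin flat brass wire eye sticks out 6 mm at one side (look only, not solid). Origin: centre of its underside, z up. At least 65 mm between sinker centres at the start
- sinker_2: dark lead coin sinker: a plain flat disc 32 mm across, 11 mm thick, 90 g nominal, lying flat on the riser board; slides freely when pushed. A thin flat brass wire eye sticks out 6 mm at one side (look only, not solid). Origin: centre of its underside, z up. At least 65 mm between sinker centres at the start
- sinker_3: dark lead coin sinker: a plain flat disc 32 mm across, 11 mm thick, 90 g nominal, lying flat on the riser board; slides freely when pushed. A thin flat brass wire eye sticks out 6 mm at one side (look only, not solid). Origin: centre of its underside, z up. At least 65 mm between sinker centres at the start
- reel: silver fishing reel standing on end on the board, 48 mm diameter, 48 mm high with its crank knob, 260 g, loose; somewhere along the board's middle line (board x about 0), to be left alone. Origin: centre of the underside
- mould: white ceramic sinker mould, a block 46 mm (its x) by 88 mm (its y) by 25 mm high with two round pockets, 240 g, loose on the board's middle line (board x about 0), long side nearly along the board's y; to be left alone. Origin: centre of the underside. Sinkers lie in the clear lanes between the middle line and the board's two long edges, 63 to 87 mm to either side of the middle line
- rack: fixed green plastic rod rack, 250 by 130 by 36 mm, two rows of upright teeth with slots between; stands at the other end of the board from the tray, same spacing. Origin: centre of the underside
Not all that is in view belongs to the job. Leave any blue or orange look-alike of the sinker_3 alone.

How it is judged:
By the outcome, as a careful person would: the job done as asked, in the order asked, and still so for the second after the job is handed in, with the robot touching nothing.
It also fails if it takes over 53 s, if anything falls off the work surface, if the arm or the gripper's body presses on something with over 40 N, if the wrist force passes 120 N, or if a joint passes its speed limit or range.

ROBOT

A 6-joint arm with a two-finger parallel gripper is mounted at the origin on the work surface. World frame = base frame: x ahead of the robot, y to its left, z up, the work surface at z = 0. Lengths are in mm, angles in rad, forces in N, time in s.
With the tool pointing down it reaches from about 375 to 825 mm from the base axis. Payload 5.5 kg.
Tool frame: the origin (TCP) lies midway between the tips of the shut fingers; the grasp point (between the pads) lies 19 mm behind it; z points along the fingers, y is the line along which they close (so a half turn about z gives the same grasp; the last joint's range is limited). The gripper opens to 85 mm and grips with 20 to 120 N. Pads are 22 mm wide; open, the fingers measure 114 mm over their backs; the gripper's body (76 mm by 85 mm) begins 54 mm behind the grasp point. The pads swing forward as they close: fully open they stand 13 mm farther back than shut.
Start: joints at [1.238, 0.314, -0.047, 1.21, 0, 1.571], TCP at [196.011, 567.075, 231.299] pointing down, gripper open.
Joint ranges: [-2.67, 2.67], [-0.69, 1.73], [-1.03, 1.25], [-2.08, 2.16], [-1.42, 1.45], [-3.14, 3.14]. Speed limits (rad/s): [2.39, 2.39, 3.01, 3.14, 3.14, 3.14].

INTERFACE

Orientations are given as a unit quaternion [x, y, z, w].
In Python, from rig import ctrl gives the robot as it stands.
- The arm moves only by the tool send_rows, never from a script. Its argument "plan" is a list of rows, each a list of 7 numbers: the shift along the world's x, y, z in m, then the turn, a rotation vector about the world's x, y, z in degrees, then the opening, from -1 (shut) to 1 (fully open). In form: [[x, y, z, rx, ry, rz, fingers], ...]. A call has 1 to 10 rows; each row is the pose to reach, as a shift and turn from the pose commanded when the call began; what a row does not reach only later rows make up. A row lasts 1/12 s, in which the tool goes at most 41.7 mm and 7.16 degrees, less where a joint would pass 70% of its speed; a pose out of reach is approached as far as the arm can. A call with a gripper value outside its range is refused whole. The fingers move at their own pace and stop on an object; "force" is the grip in N (left out, the last holds). Time passes only in rows, so rows that repeat a pose let the fingers close. It gives the time, the measured TCP pose, the force, the opening and the grip force at its end, in the units of the state.
- ctrl.state(): the state, without advancing time (a new reading comes with each control period).
- ctrl.get_image(name): name is "scene" or "side" or "wrist"; returns the picture (384x512x3 uint8, red, green, blue); there is no depth.
- ctrl.camera_params(name): a dict with "intrinsics" (3x3 intrinsics, pixels), "k1" (the pictures are not rectified: a ray, as slopes to the right and down, at radius r is drawn at 1 + k1 r^2 times it, then the intrinsics apply), "camera_from_world" (4x4, takes a point from world to camera coordinates); the wrist camera has in their place "T_tool_cam" (4x4, takes a point from camera to tool coordinates, whose origin is the TCP and whose axes are the flange's). Camera axes: x right, y up, looking along -z (the intrinsics and any distortion apply to the point x, -y, -z); pixel columns grow to the right and rows downward; lengths in mm; the calibration is good to about 2 mm. A picture is of the moment at which its call begins: read the wrist's pose just before it. camera_params takes no time and is no camera call.
- ctrl.job_done(): hands the job in; it is judged then, once.
The state is a dict: "time_s": time; "joint_pos": joint angles; "dq": joint speeds; "joint_torque": joint torques, N m; "eef_pos": TCP position; "ee_rot": TCP orientation; "contact_force": force on the tool from outside, world axes, zero at the start; "moment": the same for the moment, N m; "gripper_width": finger opening in mm; "grip_force": force on a finger pad.
Only numpy, scipy, OpenCV 4.12 (cv2) and the standard library are available. Lean on these libraries where they do the work, as an engineer would, in place of code of your own. Each camera call takes 0.05 s, during which the arm holds its last target. There are 200 camera calls.

## Working session

There is one attempt and no reset: what is moved stays moved. The work goes in short steps, Python scripts to look and compute and a tool call to move; the robot and the scene stay as the last step left them, time stands still between calls to the robot, and variables do not carry over. Pictures are saved under pics/ and viewed, at most 10 in all, crops included, and the job is handed in when it is done.

Besides the shell and the picture viewer there is one more tool, called after "Emit:" by a JSON object that holds its "method" and its "body", one argument or row to a line. send_rows: Moves the arm, as the interface text tells. Its arguments: {"type":"object","properties":{"plan":{"type":"array"},"force":{"type":"number"}},"required":["plan"]}

```bash
mkdir -p pics; ls; python3 - <<'E'
from rig import ctrl
import cv2,numpy as np
s=ctrl.state();print(s['time_s'],s['eef_pos'],s['ee_rot'],s['gripper_width'])
for n in("scene","side"):
    cv2.imwrite(f"pics/{n}0.png",cv2.cvtColor(ctrl.get_image(n),cv2.COLOR_RGB2BGR))
    p=ctrl.camera_params(n);print(n,p)
print(ctrl.camera_params("wrist"))
E
```

```text
pics
0.0 [195.82926416 566.52552039 230.41791485] [ 1.65638513e-01  9.86186150e-01 -8.59606358e-04 -1.50024689e-04] 85.0326196652167
scene {'intrinsics': array([[348.87456385,   0.        , 253.98762933],
       [  0.        , 348.87456385, 190.46509347],
       [  0.        ,   0.        ,   1.        ]]), 'k1': -0.0385665904703011, 'camera_from_world': array([[ 7.81208208e-01,  6.24207395e-01,  8.88058110e-03,
        -3.69283459e+02],
       [-4.22168890e-01,  5.17766573e-01,  7.44104297e-01,
         1.47647370e+02],
       [ 4.59877336e-01, -5.85049489e-01,  6.68004439e-01,
        -9.62944553e+02],
       [ 0.00000000e+00,  0.00000000e+00,  0.00000000e+00,
         1.00000000e+00]])}
side {'intrinsics': array([[489.55852318,   0.        , 254.46296964],
       [  0.        , 489.55852318, 190.42000677],
       [  0.        ,   0.        ,   1.        ]]), 'k1': -0.09998510134034103, 'camera_from_world': array([[ 8.54263020e-01, -5.19682630e-01, -1.28318744e-02,
        -4.10706255e+02],
       [ 3.99040160e-01,  6.39728966e-01,  6.56897100e-01,
        -2.32407040e+02],
       [-3.33169091e-01, -5.66283334e-01,  7.53871038e-01,
        -7.87545893e+02],
       [ 0.00000000e+00,  0.00000000e+00,  0.00000000e+00,
         1.00000000e+00]])}
{'intrinsics': array([[304.31666605,   0.        , 252.41258642],
       [  0.        , 304.31666605, 188.75850779],
       [  0.        ,   0.        ,   1.        ]]), 'k1': -0.02619402262105433, 'T_tool_cam': array([[ 9.53878071e-05,  9.53262130e-01,  3.02144505e-01,
         7.79361193e+01],
       [ 9.99999977e-01, -3.32253919e-05, -2.10876901e-04,
        -5.41043565e-01],
       [-1.90982094e-04,  3.02144519e-01, -9.53262112e-01,
        -1.43564909e+02],
       [ 0.00000000e+00,  0.00000000e+00,  0.00000000e+00,
         1.00000000e+00]])}
```

View pics/scene0.png

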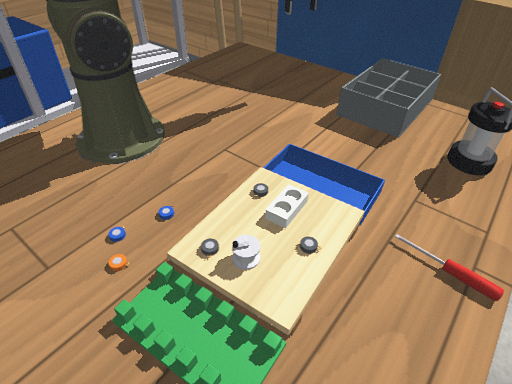

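View pics/side0.png

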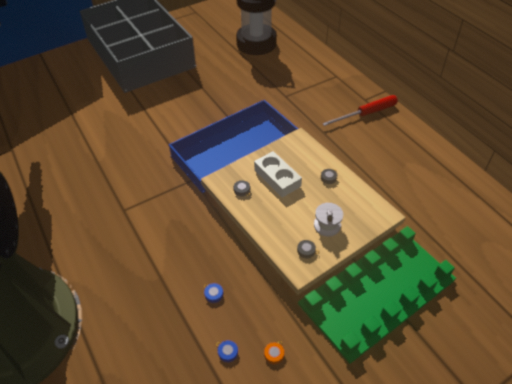

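The scene view has sinkers at (261,189), (210,247) and (309,244). The side view has them at (242,187), (306,248) and (329,176). The tray is at the far end, the rack at the near end, and the mould and reel sit on the middle line. Next I triangulate these points and fit the board.

```bash
cat > h.py <<'E'
import numpy as np,cv2
from scipy.optimize import least_squares
from rig import ctrl
P={n:ctrl.camera_params(n) for n in("scene","side")}
def proj(n,X):
    p=P[n];M=p['camera_from_world'];c=np.atleast_2d(X)@M[:3,:3].T+M[:3,3]
    s=np.c_[c[:,0],-c[:,1]]/-c[:,2:];s=s*(1+p['k1']*(s**2).sum(1,keepdims=True))
    K=p['intrinsics'];return s*[K[0,0],K[1,1]]+K[:2,2]
def tri(a,b):
    r=least_squares(lambda X:np.r_[proj("scene",X)[0]-a,proj("side",X)[0]-b],[450,300,45]);return r.x,np.abs(r.fun).max()
def onz(n,uv,z):
    return least_squares(lambda X:proj(n,[*X,z])[0]-uv,[450,300]).x
def blob(img,uv,r=11,th=105):
    g=cv2.cvtColor(img,cv2.COLOR_BGR2HSV);u,v=uv
    w=img[v-r:v+r+1,u-r:u+r+1].astype(int);m=(w.max(2)-w.min(2)<45)
    m=cv2.morphologyEx(m.astype(np.uint8),cv2.MORPH_OPEN,np.ones((3,3),np.uint8))
    y,x=np.nonzero(m);return np.array([u-r+(x.min()+x.max())/2,v-r+(y.min()+y.max())/2]),m.sum()
E
python3 - <<'E'
from h import *
A=cv2.imread("pics/scene0.png");B=cv2.imread("pics/side0.png")
for a,b in [((261,189),(242,187)),((210,247),(306,248)),((309,244),(329,176))]:
    pa,na=blob(A,a);pb,nb=blob(B,b);X,e=tri(pa,pb)
    print(pa,na,pb,nb,X.round(1),round(e,2),onz("scene",pa,51).round(1),onz("side",pb,51).round(1))
for nm,a,b in [("left",(172,250),(302,280)),("right",(364,208),(299,129)),("near-right",(290,310),(404,216)),("top",(266,169),(204,186))]:
    X,e=tri(a,b);print(nm,X.round(1),round(e,2))
vis=np.hstack([cv2.resize(A[140:340,110:390],None,fx=1.4*2,fy=2.8)[:, :],])
cv2.imwrite("pics/sc1.png",vis)
cv2.imwrite("pics/sd1.png",cv2.resize(B[95:300,160:430],None,fx=2.9,fy=2.9))
E
```

```text
[258.5 190.5] 203 [241.5 189.5] 241 [466.7  22.1  51.1] 0.1 [466.7  21.9] [466.8  22.5]
[208.5 247.5] 281 [306.  249.5] 290 [ 491.2 -152.1   51.2] 0.07 [ 491.1 -152.2] [ 491.3 -151.9]
[307.5 245. ] 262 [328.5 176.5] 210 [624.3 -38.1  52.1] 0.03 [623.9 -37.3] [625.  -37.2]
left [ 449.5 -199.3   56.5] 0.13
right [660.4 114.1  45.9] 1.76
near-right [ 675.4 -179.3   67.1] 6.68
top [421.7  98.3  26.7] 4.02
```

View pics/sc1.png

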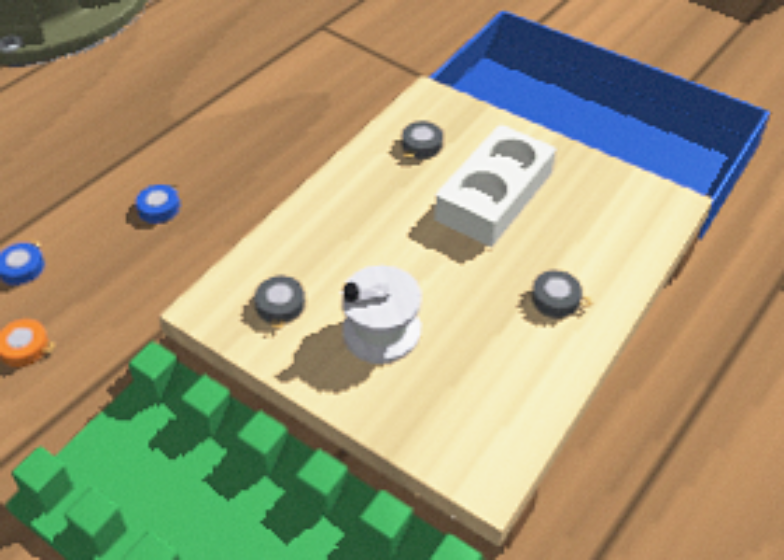

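View pics/sd1.png

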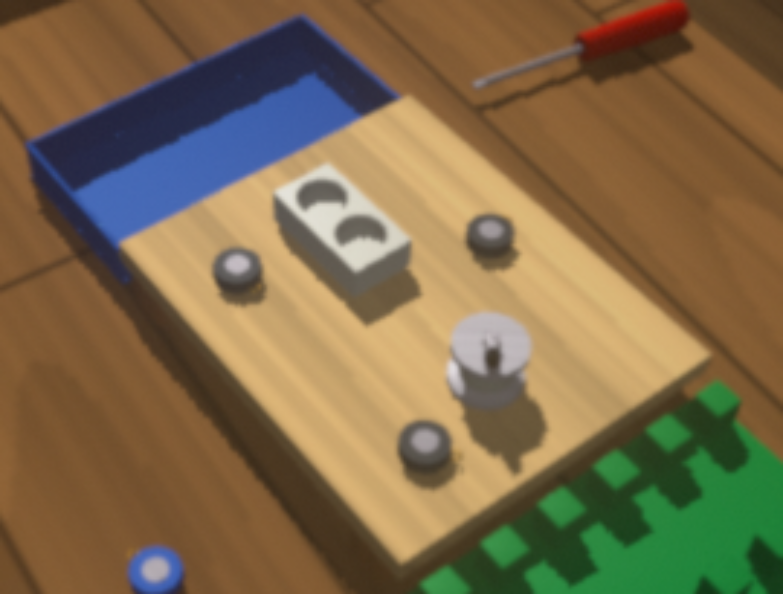

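In the crops I can read the sinker tops, board corners, mould top corners and reel top directly, without the shadow bias. I'll fit from those.

```bash
cat > fit.py <<'E'
from h import *
f=lambda x,y:((x+.5)/2.8-.5+110,(y+.5)/2.8-.5+140)
g=lambda x,y:((x+.5)/2.9-.5+160,(y+.5)/2.9-.5+95)
pts={'S1':(f(422,134),g(237,264)),'S2':(f(280,294),g(425,440)),'S3':(f(558,287),g(490,230)),
'FL':(f(428,77),g(121,242)),'NL':(f(161,319),g(400,567)),'NR':(f(503,531),g(712,355)),'FR':(f(711,197),g(408,96)),
'm1':(f(505,125),g(274,193)),'m2':(f(555,148),g(325,163)),'m3':(f(495,213),g(410,242)),'m4':(f(437,195),g(355,268)),'reel':(f(382,296),g(490,345))}
T={}
for k,(a,b) in pts.items():
    X,e=tri(a,b);T[k]=X;print(k,X.round(1),round(e,2))
C=np.array([[-125,150],[-125,-150],[125,-150],[125,150]])
def W(q,L): 
    c,s=np.cos(q[2]),np.sin(q[2]);return L@np.array([[c,s],[-s,c]])+q[:2]
O=np.array([T[k][:2] for k in('FL','NL','NR','FR')])
q=least_squares(lambda q:(W(q,C)-O).ravel(),[540,-30,0]).x
print('board',q,np.degrees(q[2]),(W(q,C)-O).round(1).tolist())
c,s=np.cos(q[2]),np.sin(q[2])
for k in T: print(k,'board xy',((T[k][:2]-q[:2])@np.array([[c,-s],[s,c]])).round(1))
E
python3 fit.py
```

```text
S1 [468.6  25.6  57.7] 0.03
S2 [ 492.4 -150.    57.4] 0.11
S3 [625.  -36.2  57.9] 0.29
FL [419.2  96.7  42.5] 0.41
NL [ 438.5 -204.1   41.7] 0.31
NR [ 686.4 -186.    46.3] 0.61
FR [662.4 110.7  47.2] 0.42
m1 [517.3  60.3  68.4] 0.65
m2 [559.6  62.7  70.1] 0.11
m3 [565.9 -25.5  74.5] 1.75
m4 [523.7 -28.6  71.7] 0.38
reel [ 554.7 -125.6   79.6] 0.5
board [ 5.51645905e+02 -4.56875924e+01  6.93494118e-02] 3.9734286079380783 [[-2.7, -1.4], [-1.1, 0.1], [0.3, -0.7], [3.5, 1.9]]
S1 board xy [-77.9  76.8]
S2 board xy [ -66.3 -100. ]
S3 board xy [73.8  4.4]
FL board xy [-122.2  151.2]
NL board xy [-123.9 -150.2]
NR board xy [ 124.7 -149.3]
FR board xy [121.4 148.3]
m1 board xy [-26.9 108.1]
m2 board xy [ 15.5 107.6]
m3 board xy [15.6 19.1]
m4 board xy [-26.7  19. ]
reel board xy [ -2.5 -79.9]
```

Emit:
{"method": "send_rows", "body": {
  "plan": [
    [0.275,-0.579,-0.08,0,0,-67,-0.53],
    [0.275,-0.579,-0.08,0,0,-67,-0.53],
    [0.275,-0.579,-0.08,0,0,-67,-0.53],
    [0.275,-0.579,-0.08,0,0,-67,-0.53],
    [0.275,-0.579,-0.08,0,0,-67,-0.53],
    [0.275,-0.579,-0.08,0,0,-67,-0.53],
    [0.275,-0.579,-0.08,0,0,-67,-0.53],
    [0.275,-0.579,-0.08,0,0,-67,-0.53],
    [0.275,-0.579,-0.08,0,0,-67,-0.53],
    [0.275,-0.579,-0.08,0,0,-67,-0.53]
  ]
}}

```text
time_s: 0.93
eef_pos: [373.5, 191.7, 179.4]
ee_rot: [0.684, 0.729, 0.0, 0.0]
contact_force: [1.0, 0.5, -0.7]
gripper_width: 19.9
grip_force: 0.0
```

Emit:
{"method": "send_rows", "body": {
  "plan": [
    [0.097,-0.204,-0.06,0,0,0,-0.53],
    [0.097,-0.204,-0.06,0,0,0,-0.53],
    [0.097,-0.204,-0.06,0,0,0,-0.53],
    [0.097,-0.204,-0.06,0,0,0,-0.53],
    [0.097,-0.204,-0.06,0,0,0,-0.53],
    [0.097,-0.204,-0.06,0,0,0,-0.53],
    [0.097,-0.204,-0.06,0,0,0,-0.53],
    [0.097,-0.204,-0.06,0,0,0,-0.53],
    [0.097,-0.204,-0.06,0,0,0,-0.53]
  ]
}}

```text
time_s: 1.68
eef_pos: [469.8, -10.1, 119.5]
ee_rot: [0.683, 0.731, -0.0, -0.001]
contact_force: [0.1, -0.9, 0.3]
gripper_width: 20.2
grip_force: 0.0
```

```bash
python3 - <<'E'
from rig import ctrl
import cv2
s=ctrl.state();print(s['eef_pos'],s['ee_rot'].tolist())
cv2.imwrite("pics/w1.png",cv2.cvtColor(ctrl.get_image("wrist"),cv2.COLOR_RGB2BGR))
E
```

```text
[469.76817327 -10.13031697 119.46236422] [0.6825339480353376, 0.7308536167628489, -0.00022205512889047867, -0.0005927355884379835]
```

View pics/w1.png

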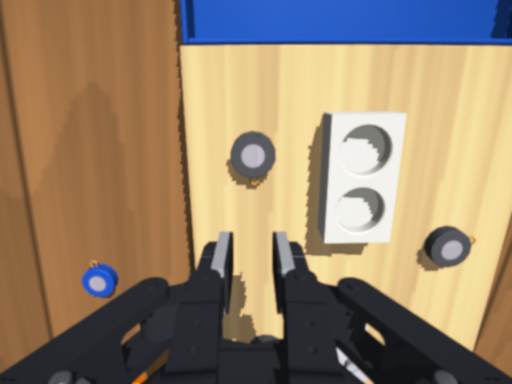

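S1, at pixel (253,156), lies on the gripper's centreline (column 252), and the fingers are parallel to the board's edge. The mould is clear of the fingers, so I descend behind S1.

Emit:
{"method": "send_rows", "body": {
  "plan": [
    [0.0,-0.001,-0.04,0,0,0,-0.53],
    [0,-0.001,-0.065,0,0,0,-0.53],
    [0,-0.001,-0.067,0,0,0,-0.53],
    [0,-0.001,-0.069,0,0,0,-0.53],
    [0,-0.001,-0.071,0,0,0,-0.53],
    [0,-0.001,-0.072,0,0,0,-0.53],
    [0,-0.001,-0.072,0,0,0,-0.53]
  ]
}}

```text
time_s: 2.32
eef_pos: [471.5, -11.2, 49.0]
ee_rot: [0.682, 0.731, 0.001, 0.001]
contact_force: [-0.6, 0.2, 0.2]
gripper_width: 20.2
grip_force: 0.0
```

```bash
python3 - <<'E'
from rig import ctrl
import cv2,numpy as np
s=ctrl.state();print(s['eef_pos'],s['contact_force'])
a=cv2.cvtColor(ctrl.get_image("scene"),cv2.COLOR_RGB2BGR);b=cv2.cvtColor(ctrl.get_image("side"),cv2.COLOR_RGB2BGR)
cv2.imwrite("pics/d1.png",cv2.resize(np.hstack([a[60:280,160:360],b[60:280,160:360]]),None,fx=2,fy=2))
E
```

```text
[471.53489054 -11.17679079  48.97462459] [-0.59935068  0.21078982  0.21139973]
```

View pics/d1.png

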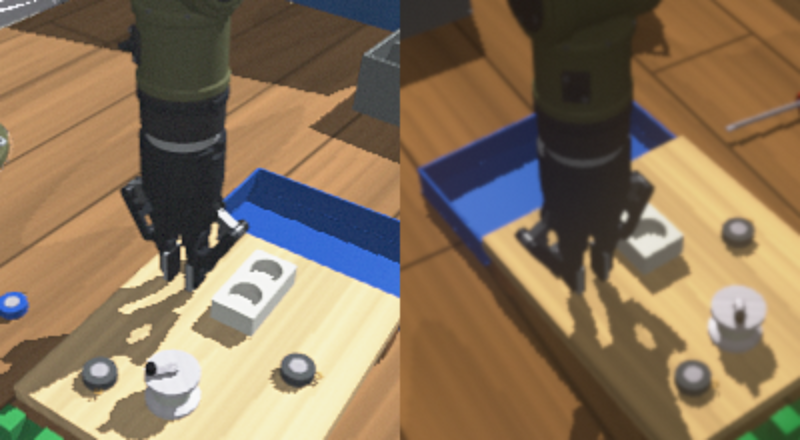

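Both views show the fingertips low on the board behind S1. The elbow knuckle on the mould's side is at about (243,230) in the scene half and about (650,190) in the side half. I triangulate it for clearance.

```bash
python3 - <<'E'
from h import *
q=[551.65,-45.69,.06935];c,s=np.cos(q[2]),np.sin(q[2])
for a,b in[((243,230),(650,190)),((240,237),(640,208)),((192,288),(578,290)),((172,280),(578,290)),((192,288),(603,280))]:
    X,e=tri((160+a[0]/2,60+a[1]/2),(160+(b[0]-400)/2,60+b[1]/2));print(X.round(1),round(e,1),((X[:2]-q[:2])@np.array([[c,-s],[s,c]])).round(1))
E
```

```text
[536.6 -10.3 142. ] 3.8 [-12.6  36.3]
[528.9  -5.3 123.1] 5.2 [-19.9  41.9]
[471.3   5.5  23.5] 1.2 [-76.6  56.7]
[461.5 -13.2  46. ] 0.2 [-87.6  38.7]
[486.9 -14.5  48.5] 1.2 [-62.4  35.6]
```

The elbow sits at z of about 120 or more, above the reel's 93 mm top, so it clears. I push S1.

Emit:
{"method": "send_rows", "body": {
  "plan": [
    [-0.0003,0.005,0,0,0,0,-0.53],
    [-0.001,0.014,0,0,0,0,-0.53],
    [-0.0017,0.025,0,0,0,0,-0.53],
    [-0.0026,0.038,0,0,0,0,-0.53],
    [-0.0036,0.052,0,0,0,0,-0.53],
    [-0.0046,0.067,0,0,0,0,-0.53],
    [-0.0057,0.082,0,0,0,0,-0.53],
    [-0.0068,0.098,0,0,0,0,-0.53],
    [-0.0079,0.114,0,0,0,0,-0.53],
    [-0.009,0.13,0,0,0,0,-0.53]
  ]
}}

```text
time_s: 3.25
eef_pos: [460.9, 120.4, 47.8]
ee_rot: [0.682, 0.731, 0.0, -0.0]
contact_force: [-0.1, 0.4, 0.2]
gripper_width: 19.9
grip_force: 0.0
```

Emit:
{"method": "send_rows", "body": {
  "plan": [
    [0,0,0,0,0,0,-0.53],
    [0,0,0,0,0,0,-0.53],
    [0,0,0.035,0,0,0,-0.53],
    [0,0,0.07,0,0,0,-0.53],
    [0,0,0.09,0,0,0,-0.53],
    [0,0,0.09,0,0,0,-0.53]
  ]
}}

```text
time_s: 3.75
eef_pos: [464.4, 118.9, 142.2]
ee_rot: [0.683, 0.731, 0.003, 0.002]
contact_force: [1.0, 0.1, 0.4]
gripper_width: 20.1
grip_force: 0.0
```

```bash
python3 - <<'E'
from rig import ctrl
import cv2,numpy as np
s=ctrl.state();print(s['eef_pos'],s['contact_force'])
a=cv2.cvtColor(ctrl.get_image("wrist"),cv2.COLOR_RGB2BGR);b=cv2.cvtColor(ctrl.get_image("scene"),cv2.COLOR_RGB2BGR)
cv2.imwrite("pics/d2.png",np.hstack([a[:,60:450],b[:,110:500]]))
E
```

```text
[464.39476263 118.91621056 142.16328928] [0.95897443 0.08957197 0.35762758]
```

View pics/d2.png

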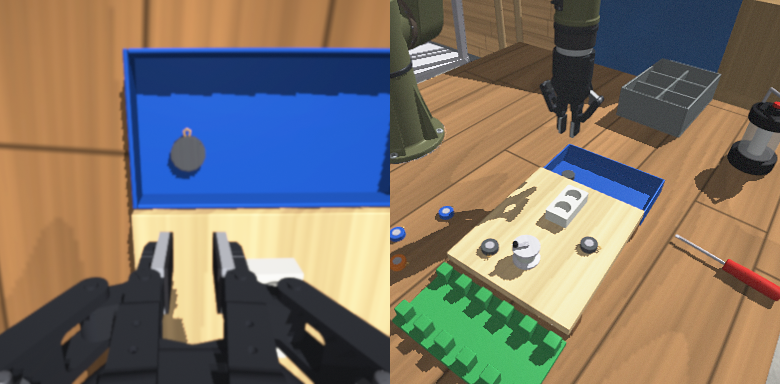

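S1 is in the tray, at (187,155) in the wrist half. Next I move over the start position for S2.

Emit:
{"method": "send_rows", "body": {
  "plan": [
    [0.033,-0.307,0,0,0,0,-0.53],
    [0.033,-0.307,0,0,0,0,-0.53],
    [0.033,-0.307,0,0,0,0,-0.53],
    [0.033,-0.307,0,0,0,0,-0.53],
    [0.033,-0.307,0,0,0,0,-0.53],
    [0.033,-0.307,0,0,0,0,-0.53],
    [0.033,-0.307,0,0,0,0,-0.53],
    [0.033,-0.307,0,0,0,0,-0.53],
    [0.033,-0.307,0,0,0,0,-0.53],
    [0.033,-0.307,0,0,0,0,-0.53]
  ]
}}

```text
time_s: 4.68
eef_pos: [492.9, -189.0, 135.8]
ee_rot: [0.683, 0.73, -0.0, -0.002]
contact_force: [-0.6, 1.4, -0.0]
gripper_width: 20.2
grip_force: 0.0
```

```bash
cat > wl.py <<'E'
from h import *
from scipy.spatial.transform import Rotation as R
def sinker(fn,z=56):
    s=ctrl.state();img=cv2.cvtColor(ctrl.get_image("wrist"),cv2.COLOR_RGB2BGR);cv2.imwrite(fn,img)
    p=ctrl.camera_params("wrist");K=p['intrinsics'];T=p['T_tool_cam'];Rt=R.from_quat(s['ee_rot']).as_matrix()
    w=img.astype(int);m=((w.max(2)-w.min(2)<30)&(w.max(2)<110)).astype(np.uint8);m[225:]=0
    m=cv2.morphologyEx(m,cv2.MORPH_OPEN,np.ones((7,7)))
    n,_,st,_=cv2.connectedComponentsWithStats(m)
    q=[551.65,-45.69,.06935];c,sn=np.cos(q[2]),np.sin(q[2]);B=np.array([[c,-sn],[sn,c]])
    t=s['eef_pos'];print('tcp',t.round(1),'board',((t[:2]-q[:2])@B).round(1),'f',s['contact_force'].round(1))
    for x,y,ww,h,a in st[1:]:
        if a<200: continue
        u=np.array([x+(ww-1)/2,y+(h-1)/2]);d=(u-K[:2,2])/K[0,0];d=d/(1+p['k1']*(d@d))
        ray=Rt@T[:3,:3]@np.array([d[0],-d[1],-1]);o=t+Rt@T[:3,3]
        X=o+ray*(z-o[2])/ray[2];print(u,ww,h,a,X.round(1),'board',((X[:2]-q[:2])@B).round(1))
E
python3 -c "
from wl import *
sinker('pics/w2.png')"
```

```text
tcp [ 492.9 -189.   135.8] board [ -68.5 -138.9] f [-0.6  1.4 -0. ]
[462.    8.5] 47 18 614 [621.3 -49.   56. ] board [69.2 -8.1]
[248. 154.] 31 29 366 [ 486.4 -155.9   56. ] board [ -72.7 -105.4]
```

View pics/w2.png

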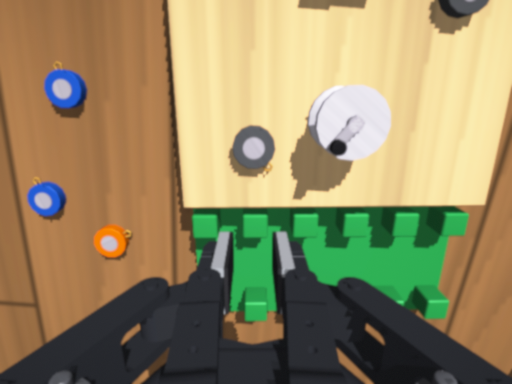

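S2 is at (253,148), on the gripper's centreline, and the reel's left edge (column 308) is clear to the right. I descend and push S2 along the lane.

Emit:
{"method": "send_rows", "body": {
  "plan": [
    [0.001,0,-0.04,0,0,0,-0.53],
    [0.001,0,-0.075,0,0,0,-0.53],
    [0.001,0,-0.083,0,0,0,-0.53],
    [0.001,0,-0.086,0,0,0,-0.53],
    [0.001,0,-0.087,0,0,0,-0.53],
    [0.001,0,-0.087,0,0,0,-0.53]
  ]
}}

```text
time_s: 5.23
eef_pos: [496.3, -188.1, 52.0]
ee_rot: [0.682, 0.731, 0.0, 0.001]
contact_force: [0.2, 0.2, -0.2]
gripper_width: 20.1
grip_force: 0.0
```

Emit:
{"method": "send_rows", "body": {
  "plan": [
    [-0.0015,0,-0.002,0,0,0,-0.53],
    [-0.0015,0,-0.0035,0,0,0,-0.53],
    [-0.002,0.007,-0.0035,0,0,0,-0.53],
    [-0.0028,0.018,-0.0035,0,0,0,-0.53],
    [-0.0036,0.03,-0.0035,0,0,0,-0.53],
    [-0.0045,0.043,-0.0035,0,0,0,-0.53],
    [-0.0054,0.056,-0.0035,0,0,0,-0.53],
    [-0.0063,0.069,-0.0035,0,0,0,-0.53],
    [-0.0072,0.082,-0.0035,0,0,0,-0.53],
    [-0.0081,0.095,-0.0035,0,0,0,-0.53]
  ]
}}

```text
time_s: 6.07
eef_pos: [487.1, -91.8, 47.3]
ee_rot: [0.682, 0.731, -0.0, 0.0]
contact_force: [0.2, -0.8, 1.0]
gripper_width: 19.8
grip_force: 0.7
```

Emit:
{"method": "send_rows", "body": {
  "plan": [
    [-0.0009,0.013,0,0,0,0,-0.53],
    [-0.0018,0.026,0,0,0,0,-0.53],
    [-0.0027,0.039,0,0,0,0,-0.53],
    [-0.0036,0.052,0,0,0,0,-0.53],
    [-0.0045,0.065,0,0,0,0,-0.53],
    [-0.0054,0.078,0,0,0,0,-0.53],
    [-0.0063,0.091,0,0,0,0,-0.53],
    [-0.0072,0.104,0,0,0,0,-0.53],
    [-0.0081,0.117,0,0,0,0,-0.53],
    [-0.009,0.13,0,0,0,0,-0.53]
  ]
}}

```text
time_s: 6.9
eef_pos: [477.8, 38.1, 47.2]
ee_rot: [0.682, 0.731, -0.0, 0.0]
contact_force: [0.2, -2.1, 1.3]
gripper_width: 20.3
grip_force: 0.7
```

Emit:
{"method": "send_rows", "body": {
  "plan": [
    [-0.0009,0.013,0,0,0,0,-0.53],
    [-0.0018,0.026,0,0,0,0,-0.53],
    [-0.0028,0.04,0,0,0,0,-0.53],
    [-0.0038,0.054,0,0,0,0,-0.53],
    [-0.0047,0.068,0,0,0,0,-0.53],
    [-0.0057,0.08,0,0,0,0,-0.53],
    [-0.0057,0.08,0,0,0,0,-0.53],
    [-0.0057,0.08,0,0,0,0,-0.53]
  ]
}}

```text
time_s: 7.57
eef_pos: [472.1, 117.4, 47.1]
ee_rot: [0.682, 0.732, -0.0, -0.0]
contact_force: [-0.4, 0.0, -0.0]
gripper_width: 19.9
grip_force: 0.0
```

Emit:
{"method": "send_rows", "body": {
  "plan": [
    [0,0,0.035,0,0,0,-0.53],
    [0,0,0.07,0,0,0,-0.53],
    [0,0,0.09,0,0,0,-0.53],
    [0,0,0.09,0,0,0,-0.53]
  ]
}}

```text
time_s: 7.9
eef_pos: [475.6, 116.8, 141.7]
ee_rot: [0.683, 0.731, 0.003, 0.002]
contact_force: [0.6, -0.6, 0.1]
gripper_width: 20.3
grip_force: 0.0
```

```bash
python3 - <<'E'
from rig import ctrl
import cv2,numpy as np
s=ctrl.state();print(s['eef_pos'],s['contact_force'])
a=cv2.cvtColor(ctrl.get_image("wrist"),cv2.COLOR_RGB2BGR);b=cv2.cvtColor(ctrl.get_image("scene"),cv2.COLOR_RGB2BGR)
cv2.imwrite("pics/d3.png",np.hstack([a[:,60:450],b[:,110:500]]))
E
```

```text
[475.6445742  116.8235706  141.69586943] [ 0.59899196 -0.56653957  0.11876592]
```

View pics/d3.png

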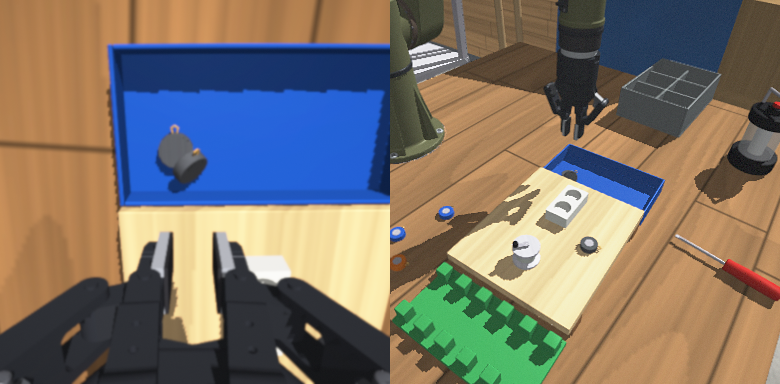

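S2 is in the tray too, leaning on S1 at (185,160). The reel and mould have not moved. Next is S3.

Emit:
{"method": "send_rows", "body": {
  "plan": [
    [0.152,-0.192,0,0,0,0,-0.53],
    [0.152,-0.192,0,0,0,0,-0.53],
    [0.152,-0.192,0,0,0,0,-0.53],
    [0.152,-0.192,0,0,0,0,-0.53],
    [0.152,-0.192,0,0,0,0,-0.53],
    [0.152,-0.192,0,0,0,0,-0.53],
    [0.152,-0.192,0,0,0,0,-0.53],
    [0.152,-0.192,0,0,0,0,-0.53],
    [0.152,-0.192,0,0,0,0,-0.53]
  ]
}}

```text
time_s: 8.75
eef_pos: [623.0, -75.5, 135.2]
ee_rot: [0.683, 0.731, -0.001, -0.002]
contact_force: [-0.4, -0.0, -0.1]
gripper_width: 20.1
grip_force: 0.0
```

```bash
python3 - <<'E'
from wl import *
sinker('pics/w3.png')
im=cv2.imread('pics/w3.png');g=cv2.cvtColor(im[90:230,180:330],cv2.COLOR_BGR2GRAY)
print(cv2.HoughCircles(cv2.GaussianBlur(g,(5,5),0),cv2.HOUGH_GRADIENT,1,20,param1=80,param2=15,minRadius=15,maxRadius=26))
E
```

```text
tcp [623.  -75.5 135.2] board [ 69.1 -34.7] f [-0.4 -0.  -0.1]
[117.5  11.5] 24 24 259 [524.7  46.8  56. ] board [-20.4  94.1]
[258.  147.5] 41 42 831 [623.4 -36.9  56. ] board [72.2  3.8]
[[[76.5 57.5 23. ]]]
```

Emit:
{"method": "send_rows", "body": {
  "plan": [
    [0.002,0,-0.04,0,0,0,-0.53],
    [0.002,0,-0.075,0,0,0,-0.53],
    [0.002,0,-0.084,0,0,0,-0.53],
    [0.002,0,-0.086,0,0,0,-0.53],
    [0.002,0,-0.086,0,0,0,-0.53],
    [0.002,0,-0.086,0,0,0,-0.53]
  ]
}}

```text
time_s: 9.3
eef_pos: [627.7, -75.0, 53.1]
ee_rot: [0.682, 0.731, 0.001, 0.001]
contact_force: [-0.1, 0.9, 0.7]
gripper_width: 19.9
grip_force: 0.0
```

Emit:
{"method": "send_rows", "body": {
  "plan": [
    [-0.0015,0,-0.003,0,0,0,-0.53],
    [-0.0015,0,-0.0045,0,0,0,-0.53],
    [-0.002,0.007,-0.0045,0,0,0,-0.53],
    [-0.0028,0.018,-0.0045,0,0,0,-0.53],
    [-0.0036,0.03,-0.0045,0,0,0,-0.53],
    [-0.0045,0.043,-0.0045,0,0,0,-0.53],
    [-0.0054,0.056,-0.0045,0,0,0,-0.53],
    [-0.0063,0.069,-0.0045,0,0,0,-0.53],
    [-0.0072,0.082,-0.0045,0,0,0,-0.53],
    [-0.0081,0.095,-0.0045,0,0,0,-0.53]
  ]
}}

```text
time_s: 10.13
eef_pos: [618.4, 21.2, 46.8]
ee_rot: [0.682, 0.731, -0.0, 0.0]
contact_force: [0.2, -0.4, 1.2]
gripper_width: 20.3
grip_force: 0.8
```

Emit:
{"method": "send_rows", "body": {
  "plan": [
    [-0.0009,0.013,0,0,0,0,-0.53],
    [-0.0018,0.026,0,0,0,0,-0.53],
    [-0.0027,0.039,0,0,0,0,-0.53],
    [-0.0036,0.052,0,0,0,0,-0.53],
    [-0.0045,0.065,0,0,0,0,-0.53],
    [-0.0054,0.078,0,0,0,0,-0.53],
    [-0.0063,0.091,0,0,0,0,-0.53],
    [-0.0073,0.105,0,0,0,0,-0.53],
    [-0.0073,0.105,0,0,0,0,-0.53],
    [-0.0073,0.105,0,0,0,0,-0.53]
  ]
}}

```text
time_s: 10.97
eef_pos: [611.0, 125.6, 46.5]
ee_rot: [0.682, 0.731, -0.0, -0.0]
contact_force: [-0.5, -0.2, -0.1]
gripper_width: 20.1
grip_force: 0.0
```

Emit:
{"method": "send_rows", "body": {
  "plan": [
    [0,0,0.035,0,0,0,-0.53],
    [0,0,0.07,0,0,0,-0.53],
    [0,0,0.1,0,0,0,-0.53],
    [0,0,0.12,0,0,0,-0.53],
    [0,0,0.12,0,0,0,-0.53],
    [0,0,0.12,0,0,0,-0.53]
  ]
}}

```text
time_s: 11.47
eef_pos: [612.3, 124.2, 168.1]
ee_rot: [0.683, 0.731, 0.001, 0.001]
contact_force: [-0.7, -0.6, -0.5]
gripper_width: 20.0
grip_force: 0.0
```

```bash
python3 - <<'E'
from rig import ctrl
import cv2,numpy as np
s=ctrl.state();print(s['eef_pos'],s['contact_force'])
a=cv2.cvtColor(ctrl.get_image("wrist"),cv2.COLOR_RGB2BGR);b=cv2.cvtColor(ctrl.get_image("scene"),cv2.COLOR_RGB2BGR)
cv2.imwrite("pics/d4.png",np.hstack([a[:,20:410],b[:,110:500]]))
E
```

```text
[612.31907723 124.1831134  168.134826  ] [-0.70524111 -0.63827743 -0.49202346]
```

View pics/d4.png

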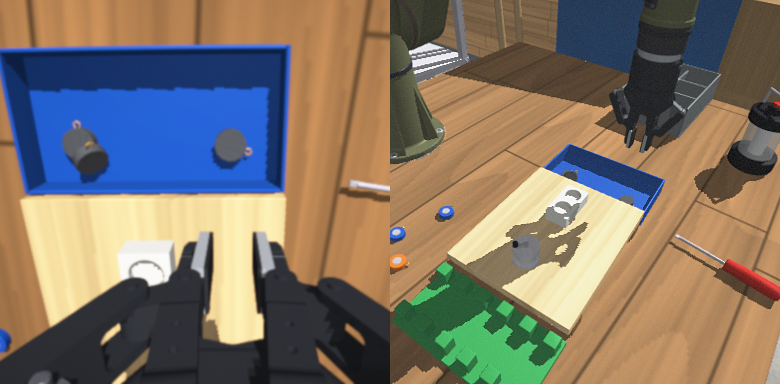

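All three sinkers are in the tray: S3 at (230,145), S1 and S2 at about (85,148). The mould and reel are standing in place, and the arm is clear.

```bash
python3 -c "
from rig import ctrl
print(ctrl.job_done())"
```

```text
the job is handed in; nothing more can be done
None
```

All three sinkers were swept over the board's end edge into the bait tray, the reel and mould were left standing where they were, and the job was handed in at about 11.6 s.

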